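# Pack a glass cell tight in its holder with spacers and hold it clamped

## Task

Fill the gap between the glass cell and the sprung carriage: stand white spacer blocks from the rack in the holder's channel, one after another, until pushing the carriage forward clamps the whole pack against the end stop instead of running out of travel. Push the carriage by its handle until you feel the sprung nose give about half its stroke, and finish while still holding it there, as it springs back if let go; be gentle with the glass. The pack must stand upright on the channel floor, unused spacers stay standing in the rack, and the vial, bowl and beaker are left alone.

Things in the scene. Friction and masses are not known exactly. Their poses are not given: they have to be found in the camera images.
- holder: fixed steel base plate 270 x 100 x 10 mm with a straight channel 44 mm wide between two guide walls (8 mm thick, tops 25 mm above the table); channel floor 10 mm above the table. Origin at table height on the channel's centre line, 5 mm from the plate's middle towards the stop; x along the channel from carriage to stop, y across, z up. It lies roughly sideways to the robot
- carriage: steel block 50 x 40 mm in the channel's end, top 40 mm above the table, with a black upright handle 14 mm along x, 24 mm across. Slides 36 mm along holder x between hard ends; a spring (1.8 N back, 4 N at full travel) returns it if let go, nothing latches it. Origin under the handle's middle, table height: holder x -105 mm fully back (start), -69 mm at full travel
- handle_top (a point): centre of the top of the carriage's handle, 87 mm above the table; 47 mm of handle stand above the block
- nose (a joint): how far the carriage's sprung nose is pressed in, 0 (free) to 0.014 m; spring 4 N at first, 18 N fully pressed (1 N per mm). The nose is a steel plate ahead of the carriage block, 8 mm thick, 36 mm wide, 12 to 46 mm above the table
- nose_face (a point): centre of the nose plate's front face, which bears on the pack; 65 mm ahead (holder +x) of the carriage origin when free, so at holder x -40 mm at the start; 29 mm above the table
- stop: steel end stop fixed on the channel floor, 22 mm along the channel, 44 mm across, 45 mm tall. Origin at the foot of its face towards the carriage; axes as the holder's. Its place along the channel varies
- cell: loose glass measuring cell with grey bands, 40 mm along the channel, 30 mm across, 50 mm tall, 0.12 kg, on the channel floor within 3 mm of the stop. Origin at the foot of its face towards the stop; the other face is 40 mm towards the carriage (its -x). The gap from there to the nose is 40 to 87 mm at the start, more than the carriage's travel
- rack: fixed grey plastic rack 190 x 58 mm, nearer the robot than the holder: four pockets in a row along its x, 45 mm apart, floor 10 mm above the table, ridges to 18 mm, side walls to 22 mm. Origin at table height under its middle
- spacer_0: white plastic spacer block 1 of 4, all alike: 20 mm thick (its x), 40 mm wide (its y), 65 mm tall, about 0.07 kg, standing in a pocket of the rack, pocket 1 counted from the rack's -x end. Origin at the centre of its underside. Grip it across its 40 mm width
- spacer_1: white plastic spacer block 2 of 4, all alike: 20 mm thick (its x), 40 mm wide (its y), 65 mm tall, about 0.07 kg, standing in a pocket of the rack, pocket 2 counted from the rack's -x end. Origin at the centre of its underside. Grip it across its 40 mm width
- spacer_2: white plastic spacer block 3 of 4, all alike: 20 mm thick (its x), 40 mm wide (its y), 65 mm tall, about 0.07 kg, standing in a pocket of the rack, pocket 3 counted from the rack's -x end. Origin at the centre of its underside. Grip it across its 40 mm width
- spacer_3: white plastic spacer block 4 of 4, all alike: 20 mm thick (its x), 40 mm wide (its y), 65 mm tall, about 0.07 kg, standing in a pocket of the rack, pocket 4 counted from the rack's -x end. Origin at the centre of its underside. Grip it across its 40 mm width
- vial: bystander: brown glass vial, 44 mm across, 75 mm tall; origin at its underside
- bowl: bystander: white china bowl, 110 mm across, 45 mm tall; origin at its underside
- beaker: bystander: clear plastic beaker, 70 mm across, 85 mm tall; origin at its underside
There are look-alikes about, which are no part of the job. What is shaped like the spacer_2 but green or yellow is not meant.

How it is judged:
On the way, in this order (a step that is already met when the one before it is completed fails the run):
1. a spacer stands released in the channel between cell and carriage (((x of spacer_0 in the frame of holder between -0.035 and 0.09 m and y of spacer_0 in the frame of holder between -0.006 and 0.006 m and height (world z) of spacer_0 between 0.006 and 0.014 m and contact force between the fingers and spacer_0 below 0.1 N) or (x of spacer_1 in the frame of holder between -0.035 and 0.09 m and y of spacer_1 in the frame of holder between -0.006 and 0.006 m and height (world z) of spacer_1 between 0.006 and 0.014 m and contact force between the fingers and spacer_1 below 0.1 N) or (x of spacer_2 in the frame of holder between -0.035 and 0.09 m and y of spacer_2 in the frame of holder between -0.006 and 0.006 m and height (world z) of spacer_2 between 0.006 and 0.014 m and contact force between the fingers and spacer_2 below 0.1 N) or (x of spacer_3 in the frame of holder between -0.035 and 0.09 m and y of spacer_3 in the frame of holder between -0.006 and 0.006 m and height (world z) of spacer_3 between 0.006 and 0.014 m and contact force between the fingers and spacer_3 below 0.1 N))), for 0.2 s.
2. the pack is clamped: the sprung nose is pressed and the cell bears on the stop (contact force between cell and stop above 3 N and value of joint nose above 0.003 m), for 0.2 s.
At the end, for the whole second after the job is handed in: The fingers push the carriage (over 2 N), the nose is pressed back over 3 mm and the cell bears on the stop with 3 to 35 N; one or more spacers stand in the channel, the rest in the rack; cell and spacers upright (within 6 degrees), undersides within 4 mm of the floor (all of step 2 and contact force between cell and stop below 35 N and contact force between the fingers and carriage above 2 N and z of cell in the frame of holder below 0.014 m and angle between cell's own z axis and vertical below 0.1 rad and angle between each of spacer_0, spacer_1, spacer_2, spacer_3's own z axis and vertical below 0.12 rad and height (world z) of spacer_0 between 0.006 and 0.014 m and height (world z) of spacer_1 between 0.006 and 0.014 m and height (world z) of spacer_2 between 0.006 and 0.014 m and height (world z) of spacer_3 between 0.006 and 0.014 m and ((x of spacer_0 in the frame of holder between -0.035 and 0.09 m and y of spacer_0 in the frame of holder between -0.006 and 0.006 m and height (world z) of spacer_0 between 0.006 and 0.014 m) or (x of spacer_1 in the frame of holder between -0.035 and 0.09 m and y of spacer_1 in the frame of holder between -0.006 and 0.006 m and height (world z) of spacer_1 between 0.006 and 0.014 m) or (x of spacer_2 in the frame of holder between -0.035 and 0.09 m and y of spacer_2 in the frame of holder between -0.006 and 0.006 m and height (world z) of spacer_2 between 0.006 and 0.014 m) or (x of spacer_3 in the frame of holder between -0.035 and 0.09 m and y of spacer_3 in the frame of holder between -0.006 and 0.006 m and height (world z) of spacer_3 between 0.006 and 0.014 m)) and ((x of spacer_0 in the frame of holder between -0.035 and 0.09 m and y of spacer_0 in the frame of holder between -0.006 and 0.006 m and height (world z) of spacer_0 between 0.006 and 0.014 m) or horizontal distance between spacer_0 and rack below 0.1 m) and ((x of spacer_1 in the frame of holder between -0.035 and 0.09 m and y of spacer_1 in the frame of holder between -0.006 and 0.006 m and height (world z) of spacer_1 between 0.006 and 0.014 m) or horizontal distance between spacer_1 and rack below 0.1 m) and ((x of spacer_2 in the frame of holder between -0.035 and 0.09 m and y of spacer_2 in the frame of holder between -0.006 and 0.006 m and height (world z) of spacer_2 between 0.006 and 0.014 m) or horizontal distance between spacer_2 and rack below 0.1 m) and ((x of spacer_3 in the frame of holder between -0.035 and 0.09 m and y of spacer_3 in the frame of holder between -0.006 and 0.006 m and height (world z) of spacer_3 between 0.006 and 0.014 m) or horizontal distance between spacer_3 and rack below 0.1 m)); the arm keeps its last pose, push and grip.
It fails at once if the glass cell is crushed (over 60 N against the stop) (contact force between cell and stop above 60 N).
It fails at once if the glass cell is tipped over (angle between cell's own z axis and vertical above 0.35 rad).
It fails at once if the vial is disturbed (distance of vial from where it was at the start of the episode above 0.03 m).
It fails at once if the bowl is disturbed (distance of bowl from where it was at the start of the episode above 0.03 m).
It fails at once if the beaker is disturbed (distance of beaker from where it was at the start of the episode above 0.03 m).
It also fails if it takes over 67 s, if anything falls off the work surface, if the arm or the gripper's body presses on something with over 40 N, if the wrist force passes 120 N, or if a joint passes its speed limit or range.

## Robot

A 6-joint arm with a two-finger parallel gripper is mounted at the origin on the work surface. World frame = base frame: x ahead of the robot, y to its left, z up, the work surface at z = 0. Lengths are in m, angles in rad, forces in N, time in s.
With the tool pointing down it reaches from about 0.425 to 1.125 m from the base axis. Payload 14.9 kg.
Tool frame: the origin (TCP) lies at the very end of the fingers, on their centre line; the grasp point (between the pads) lies 19 mm behind it (bot.hold_point_z is the distance from the TCP to the grasp point, in m); z points along the fingers, y is the line along which they close (so a half turn about z gives the same grasp; the last joint's range is limited). The gripper opens to 91 mm and grips with 3 to 60 N. Pads are 32 mm wide; open, the fingers measure 118 mm over their backs; the gripper's body (76 mm by 178 mm) begins 60 mm behind the grasp point.
Start: joints at [1.227, 0.379, 1.734, -0, 1.028, -0.033], TCP at [0.214, 0.666, 0.214] pointing down, gripper open.
Joint ranges: [-2.77, 2.77], [-0.74, 2.19], [0, 2.66], [-1.06, 4.2], [0.31, 2.87], [-3.08, 3.08]. Speed limits (rad/s): [1.89, 1.89, 2.39, 3.14, 3.14, 3.14].

## Interface

Orientations are given as [roll, pitch, yaw] about the fixed x, y, z axes, in that order (R = Rz(yaw) Ry(pitch) Rx(roll)).
In Python, from station import bot, imaging gives the robot as it stands. The module is installed in compiled form; this text tells all that it offers.
- The arm moves only by the shell command python3 -m pendant 'ROWS' [FORCE]. ROWS is JSON, a list of rows, each an object of numbers: "dx", "dy", "dz": the shift along the tool's x, y, z in m; "ax", "ay", "az": the turn, a rotation vector about the tool's x, y, z in rad; "fingers": the opening, from -1 (shut) to 1 (fully open). A call has 1 to 8 rows; each row shifts and turns the commanded pose from where the row before left it, along the tool's axes as they then stand; what a row does not reach is not made up. A row lasts 1/12 s, in which the tool goes at most 41.7 mm and 7.16 degrees, less where a joint would pass 70% of its speed; a pose out of reach is approached as far as the arm can. A call is refused whole if a number of a shift passes 0.0417 or a number of a turn 0.125, either way. A call with a gripper value outside its range is refused whole. The fingers move at their own pace and stop on an object; FORCE is the grip in N (left out, the last holds). Time passes only in rows, so rows that do not move let the fingers close. It gives the time, the measured TCP pose, the force, the opening and the grip force at its end, in the units of the state.
- bot.state(): the state, without advancing time (a new reading comes with each control period).
- imaging.grab_frame(name): name is "side" or "top" or "wrist"; returns the picture (384x512x3 uint8, blue, green, red); there is no depth.
- imaging.camera_params(name): a dict with "fx", "fy", "cx", "cy" (pixels), "rvec" (rotation vector, rad) and "tvec" (3), from world to camera coordinates, as OpenCV has them. Camera axes: x right, y down, z forward; pixel columns grow to the right and rows downward; lengths in m; the calibration is good to about 2 mm. A picture is of the moment at which its call begins: read the wrist's pose just before it. camera_params takes no time and is no camera call; for the wrist camera it gives the pose at the moment of the call.
- bot.finish_job(): hands the job in; it is judged then, once.
The state is a dict: "time_s": time; "qpos": joint angles; "qvel": joint speeds; "effort": joint torques, N m; "position": TCP position; "orientation": TCP orientation; "wrist_force": force on the tool from outside, world axes, zero at the start; "torque": the same for the moment, N m; "gripper_width": opening from 0.0 (shut) to 1.0 (fully open); "grasp_force": force on a finger pad.
Only numpy, scipy, OpenCV 4.12 (cv2) and the standard library are available. Lean on these libraries where they do the work, as an engineer would, in place of code of your own. Each camera call takes 0.05 s, during which the arm holds its last target. There are 200 camera calls.

## Working session

There is one attempt and no reset: what is moved stays moved. The work goes in short steps, Python scripts to look and compute and a shell command to move; the robot and the scene stay as the last step left them, time stands still between calls to the robot, and variables do not carry over. Pictures are saved under pics/ and viewed, at most 10 in all, crops included, and the job is handed in when it is done.

```bash
mkdir -p pics
python3 - <<'E'
from station import bot, imaging
import cv2,numpy as np
for n in ("top","side"):
    cv2.imwrite(f"pics/{n}0.png",imaging.grab_frame(n))
    p=imaging.camera_params(n);print(n,p)
s=bot.state();print(s['time_s'],s['position'],s['orientation'],s['wrist_force'],s['gripper_width'],bot.hold_point_z)
E
```

```text
top {'fx': 452.06234968714824, 'fy': 452.06234968714824, 'cx': 254.20271240414803, 'cy': 195.33059086453233, 'rvec': array([ 2.22530345, -2.18546411,  0.08162482]), 'tvec': array([-0.02338849,  0.50388742,  1.35816604])}
side {'fx': 358.4210165909758, 'fy': 358.4210165909758, 'cx': 259.10448783304804, 'cy': 193.72211668943635, 'rvec': array([ 2.24447652, -0.52123152,  0.2326343 ]), 'tvec': array([-0.4657047 ,  0.2221796 ,  0.74002428])}
0.1 [0.21396998 0.66612183 0.21336411] [-3.14060943e+00 -2.64808311e-05  2.83076908e+00] [ 0.66347689 -0.92048713 -0.00689284] 0.9966897783927181 0.0188
```

View pics/top0.png

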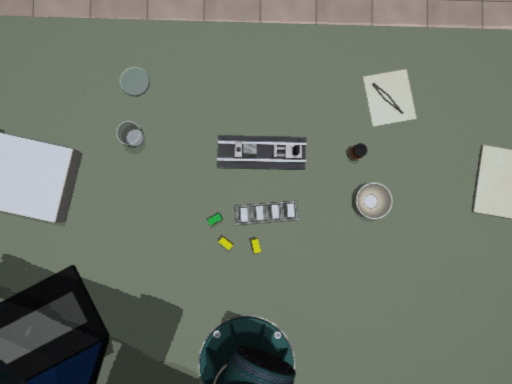

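View pics/side0.png

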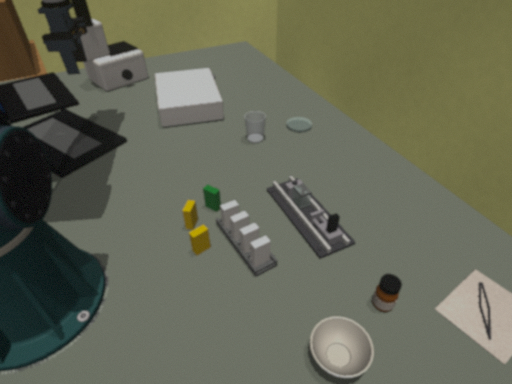

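Top view: the holder spans (217,136)–(306,170), with the carriage handle at (297,149) and the stop near (238,149). Possible spacers are the four white blocks in the rack at (244,214), (260,212), (275,211) and (291,210), the green block at (215,219), and the yellow ones at (226,243) and (256,246). By the description I choose the white ones, and I'll check them in a close crop.

```bash
cat > h.py <<'E'
from station import bot, imaging
import cv2,numpy as np
def cam(n):
    p=imaging.camera_params(n)
    K=np.array([[p['fx'],0,p['cx']],[0,p['fy'],p['cy']],[0,0,1.]])
    return K,np.array(p['rvec'],float),np.array(p['tvec'],float)
def ray(c,u,v,z):
    K,r,t=c;R=cv2.Rodrigues(r)[0];o=-R.T@t;d=R.T@np.linalg.inv(K)@[u,v,1]
    return o+d*(z-o[2])/d[2]
def proj(c,P): 
    K,r,t=c;return cv2.projectPoints(np.array(P,float).reshape(-1,3),r,t,K,None)[0].reshape(-1,2)
E
python3 - <<'E'
from h import *
im=cv2.imread("pics/top0.png");c=im[125:255,200:330]
cv2.imwrite("pics/crop.png",cv2.resize(c,None,fx=4.6,fy=4.6,interpolation=cv2.INTER_CUBIC))
c=cam("top")
for n,u,v,z in [("hold",217,136,.01),("hold",306,136,.01),("hold",217,170,.01),("hold",306,170,.01),("s",244,214,.075),("s",291,210,.075),("handle",297,149,.087),("vial",359,151,.07),("bowl",374,201,.04),("beaker",130,134,.05),("green",215,219,.06)]: print(n,ray(c,u,v,z).round(3))
s=imaging.camera_params("wrist");R=cv2.Rodrigues(s['rvec'])[0];print("wristcam",s,-R.T@s['tvec'],R[2])
E
```

```text
hold [0.684 0.103 0.01 ]
hold [ 0.69 -0.17  0.01]
hold [0.58 0.1  0.01]
hold [ 0.585 -0.171  0.01 ]
s [0.446 0.016 0.075]
s [ 0.46  -0.12   0.075]
handle [ 0.637 -0.134  0.087]
vial [ 0.637 -0.319  0.07 ]
bowl [ 0.493 -0.372  0.04 ]
beaker [0.677 0.357 0.05 ]
green [0.431 0.1   0.06 ]
wristcam {'fx': 315.31962080481503, 'fy': 315.31962080481503, 'cx': 255.51728187425402, 'cy': 195.99741487364173, 'rvec': array([-2.34577074, -1.71220745, -0.23995802]), 'tvec': array([-0.69897456, -0.03205344,  0.39263459])} [0.13914063 0.69006215 0.38497909] [ 0.2633891  -0.08604686 -0.96084448]
```

View pics/crop.png

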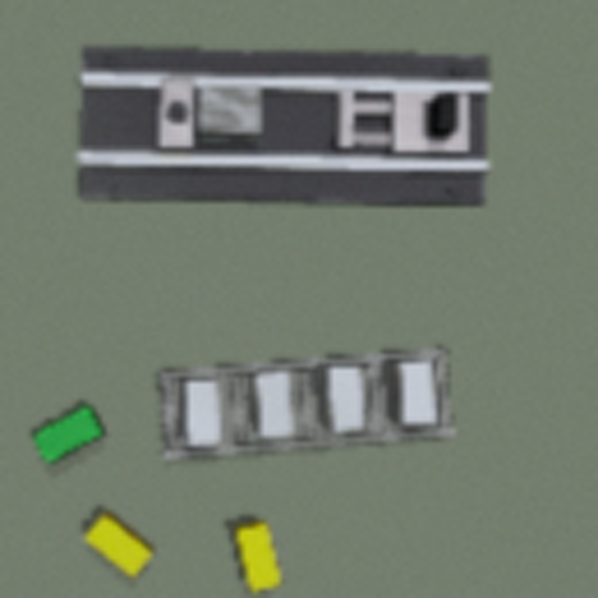

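The close crop shows that the four white blocks stand in the rack pockets; the green and yellow ones lie loose beside it. I'll move over the scene for a wrist view.

```bash
A='{"dx":-0.0215,"dy":-0.021}'
python3 -m pendant '[{"dx":-0.0215,"dy":-0.021},{"dx":-0.0215,"dy":-0.021},{"dx":-0.0215,"dy":-0.021},{"dx":-0.0215,"dy":-0.021},{"dx":-0.0215,"dy":-0.021},{"dx":-0.0215,"dy":-0.021},{"dx":-0.0215,"dy":-0.021},{"dx":-0.0215,"dy":-0.021}]' >/dev/null
python3 -m pendant '[{"dx":-0.0215,"dy":-0.021},{"dx":-0.0215,"dy":-0.021},{"dx":-0.0215,"dy":-0.021},{"dx":-0.0215,"dy":-0.021},{"dx":-0.0215,"dy":-0.021},{"dx":-0.0215,"dy":-0.021},{"dx":-0.0215,"dy":-0.021},{"dx":-0.0215,"dy":-0.021}]'
python3 -m pendant '[{"dx":-0.0215,"dy":-0.021},{"dx":-0.0215,"dy":-0.021},{"dx":-0.0215,"dy":-0.021},{"dx":-0.0215,"dy":-0.021},{"dx":-0.0215,"dy":-0.021},{"dx":-0.0215,"dy":-0.021},{"dx":-0.0215,"dy":-0.021},{"dx":-0.0215,"dy":-0.021}]' >/dev/null
python3 -m pendant '[{"az":0.115},{"az":0.115},{"az":0.115},{"az":0.115},{"az":0.115}]' > /dev/null
python3 -m pendant '[{"az":0.115},{"az":0.115},{"az":0.115},{"az":0.115},{"az":0.115},{"dz":0},{"dz":0}]'
python3 - <<'E'
from h import *
c=cam("wrist");np.savez("w1.npz",K=c[0],r=c[1],t=c[2]);cv2.imwrite("pics/w1.png",imaging.grab_frame("wrist"))
E
```

```text
schema error: expected keys dx, dy, dz, ax, ay, az, fingers
schema error: expected keys dx, dy, dz, ax, ay, az, fingers
schema error: expected keys dx, dy, dz, ax, ay, az, fingers
schema error: expected keys dx, dy, dz, ax, ay, az, fingers
schema error: expected keys dx, dy, dz, ax, ay, az, fingers
```

View pics/w1.png

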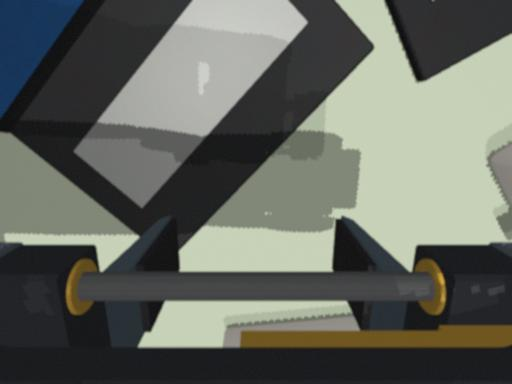

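The rows were refused because every key must be given, so the arm is still at the start. The view also shows that the wrist camera sees only the tool's +x side, so I'll aim further along.

```bash
python3 -m pendant '[{"dx":-0.0232,"dy":-0.0265,"dz":0,"ax":0,"ay":0,"az":0,"fingers":1},{"dx":-0.0232,"dy":-0.0265,"dz":0,"ax":0,"ay":0,"az":0,"fingers":1},{"dx":-0.0232,"dy":-0.0265,"dz":0,"ax":0,"ay":0,"az":0,"fingers":1},{"dx":-0.0232,"dy":-0.0265,"dz":0,"ax":0,"ay":0,"az":0,"fingers":1},{"dx":-0.0232,"dy":-0.0265,"dz":0,"ax":0,"ay":0,"az":0,"fingers":1},{"dx":-0.0232,"dy":-0.0265,"dz":0,"ax":0,"ay":0,"az":0,"fingers":1},{"dx":-0.0232,"dy":-0.0265,"dz":0,"ax":0,"ay":0,"az":0,"fingers":1},{"dx":-0.0232,"dy":-0.0265,"dz":0,"ax":0,"ay":0,"az":0,"fingers":1}]'
python3 -m pendant '[{"dx":-0.0232,"dy":-0.0265,"dz":0,"ax":0,"ay":0,"az":0,"fingers":1},{"dx":-0.0232,"dy":-0.0265,"dz":0,"ax":0,"ay":0,"az":0,"fingers":1},{"dx":-0.0232,"dy":-0.0265,"dz":0,"ax":0,"ay":0,"az":0,"fingers":1},{"dx":-0.0232,"dy":-0.0265,"dz":0,"ax":0,"ay":0,"az":0,"fingers":1},{"dx":-0.0232,"dy":-0.0265,"dz":0,"ax":0,"ay":0,"az":0,"fingers":1},{"dx":-0.0232,"dy":-0.0265,"dz":0,"ax":0,"ay":0,"az":0,"fingers":1},{"dx":-0.0232,"dy":-0.0265,"dz":0,"ax":0,"ay":0,"az":0,"fingers":1},{"dx":-0.0232,"dy":-0.0265,"dz":0,"ax":0,"ay":0,"az":0,"fingers":1}]'
python3 -m pendant '[{"dx":-0.0232,"dy":-0.0265,"dz":0,"ax":0,"ay":0,"az":0,"fingers":1},{"dx":-0.0232,"dy":-0.0265,"dz":0,"ax":0,"ay":0,"az":0,"fingers":1},{"dx":-0.0232,"dy":-0.0265,"dz":0,"ax":0,"ay":0,"az":0,"fingers":1},{"dx":-0.0232,"dy":-0.0265,"dz":0,"ax":0,"ay":0,"az":0,"fingers":1},{"dx":-0.0232,"dy":-0.0265,"dz":0,"ax":0,"ay":0,"az":0,"fingers":1},{"dx":-0.0232,"dy":-0.0265,"dz":0,"ax":0,"ay":0,"az":0,"fingers":1},{"dx":-0.0232,"dy":-0.0265,"dz":0,"ax":0,"ay":0,"az":0,"fingers":1},{"dx":-0.0232,"dy":-0.0265,"dz":0,"ax":0,"ay":0,"az":0,"fingers":1}]'
python3 -m pendant '[{"dx":0,"dy":0,"dz":0,"ax":0,"ay":0,"az":0.12,"fingers":1},{"dx":0,"dy":0,"dz":0,"ax":0,"ay":0,"az":0.12,"fingers":1},{"dx":0,"dy":0,"dz":0,"ax":0,"ay":0,"az":0.12,"fingers":1},{"dx":0,"dy":0,"dz":0,"ax":0,"ay":0,"az":0.12,"fingers":1},{"dx":0,"dy":0,"dz":-0.01,"ax":0,"ay":0,"az":0.12,"fingers":1},{"dx":0,"dy":0,"dz":-0.01,"ax":0,"ay":0,"az":0.12,"fingers":1},{"dx":0,"dy":0,"dz":-0.01,"ax":0,"ay":0,"az":0.12,"fingers":1},{"dx":0,"dy":0,"dz":-0.01,"ax":0,"ay":0,"az":0.12,"fingers":1}]'
python3 -m pendant '[{"dx":0,"dy":0,"dz":0,"ax":0,"ay":0,"az":0.12,"fingers":1},{"dx":0,"dy":0,"dz":0,"ax":0,"ay":0,"az":0.12,"fingers":1},{"dx":0,"dy":0,"dz":0,"ax":0,"ay":0,"az":0,"fingers":1},{"dx":0,"dy":0,"dz":0,"ax":0,"ay":0,"az":0,"fingers":1}]'
python3 - <<'E'
from h import *
s=bot.state();print(s['position'],s['orientation'],s['time_s'])
c=cam("wrist");np.savez("w1.npz",K=c[0],r=c[1],t=c[2]);im=imaging.grab_frame("wrist");cv2.imwrite("pics/w1.png",im)
cv2.imwrite("pics/w1b.png",cv2.resize(im,(800,600),interpolation=cv2.INTER_CUBIC))
E
```

```text
time_s: 0.82
position: [0.3262, 0.4062, 0.2138]
orientation: [-3.142, -0.0, 2.831]
wrist_force: [-0.2, 0.1, -0.4]
gripper_width: 0.999
grasp_force: 0.0
time_s: 1.48
position: [0.4381, 0.1476, 0.214]
orientation: [3.141, 0.0, 2.831]
wrist_force: [0.6, 0.9, 0.3]
gripper_width: 0.999
grasp_force: 0.0
time_s: 2.15
position: [0.55, -0.1112, 0.2138]
orientation: [3.142, -0.0, 2.831]
wrist_force: [1.0, 0.1, 0.6]
gripper_width: 1.001
grasp_force: 0.0
time_s: 2.82
position: [0.5495, -0.1093, 0.2542]
orientation: [-3.141, -0.0, 1.865]
wrist_force: [-0.6, 0.0, -0.7]
gripper_width: 0.999
grasp_force: 0.0
time_s: 3.15
position: [0.5496, -0.1093, 0.2538]
orientation: [-3.141, -0.0, 1.635]
wrist_force: [-0.0, -0.7, -1.0]
gripper_width: 1.0
grasp_force: 0.0
[ 0.54956375 -0.10929634  0.25378467] [-3.14129812e+00 -8.29650101e-05  1.63461081e+00] 3.15
```

View pics/w1b.png

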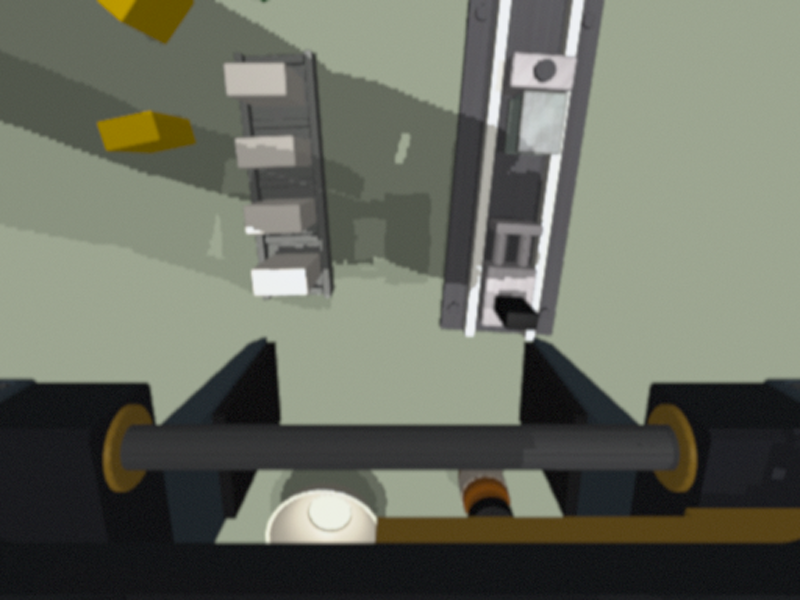

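The wrist view shows the spacer tops at about (256,80), (265,151), (275,217) and (280,282). The cell top is at (541,122), the stop at (543,71), the nose front edge at y≈222 and the handle top at about (520,320).

Run:
```python
from h import *
d=np.load("w1.npz");c=(d['K'],d['r'],d['t'])
f=lambda u,v,z: ray(c,(u+.5)*.64-.5,(v+.5)*.64-.5,z)
def show(n,pts,z): 
    P=np.array([f(u,v,z) for u,v in pts]);print(n,P[:,:2].round(4).tolist(),"mean",P.mean(0).round(4))
show("sA",[(224,64),(284,63),(287,95),(227,97)],.075)
show("sB",[(235,138),(292,136),(294,164),(237,167)],.075)
show("sC",[(245,203),(303,200),(304,230),(247,235)],.075)
show("sD",[(252,268),(305,268),(307,295),(253,297)],.075)
show("cell",[(520,92),(565,95),(561,153),(518,151)],.06)
show("stop",[(514,53),(574,55),(571,90),(512,88)],.055)
show("nose",[(497,222),(540,222)],.046)
show("plate",[(441,328),(551,334)],.01)
show("wallL z.025",[(470,335),(503,2)],.025)
show("wallR",[(530,339),(577,2)],.025)
show("handle",[(520,320)],.087)
im=cv2.imread("pics/w1.png")
cr=np.hstack([cv2.resize(im[30:220,270:390],(480,590*1),interpolation=cv2.INTER_CUBIC)[:590],cv2.resize(im[40:200,135:220],(313,590),interpolation=cv2.INTER_CUBIC)])
cv2.imwrite("pics/w1c.png",cr)
```

```text
sA [[0.4266, 0.0236], [0.4655, 0.0267], [0.4674, 0.0076], [0.4279, 0.0038]] mean [0.4469 0.0154 0.075 ]
sB [[0.4325, -0.0215], [0.4708, -0.0178], [0.4722, -0.0358], [0.4333, -0.0403]] mean [ 0.4522 -0.0289  0.075 ]
sC [[0.4382, -0.0642], [0.4786, -0.0596], [0.4796, -0.0804], [0.4392, -0.0866]] mean [ 0.4589 -0.0727  0.075 ]
sD [[0.4423, -0.1103], [0.4806, -0.1078], [0.4823, -0.1279], [0.4426, -0.132]] mean [ 0.4619 -0.1195  0.075 ]
cell [[0.6236, 0.0215], [0.6546, 0.0216], [0.6578, -0.0163], [0.6272, -0.017]] mean [0.6408 0.0024 0.06  ]
stop [[0.6173, 0.0463], [0.6583, 0.0477], [0.6598, 0.0258], [0.6188, 0.0244]] mean [0.6385 0.0361 0.055 ]
nose [[0.6212, -0.0688], [0.654, -0.0667]] mean [ 0.6376 -0.0678  0.046 ]
plate [[0.59, -0.1685], [0.6884, -0.1678]] mean [ 0.6392 -0.1682  0.01  ]
wallL z.025 [[0.6138, -0.1683], [0.6111, 0.0851]] mean [ 0.6124 -0.0416  0.025 ]
wallR [[0.6658, -0.1686], [0.664, 0.0885]] mean [ 0.6649 -0.04    0.025 ]
handle [[0.6378, -0.1333]] mean [ 0.6378 -0.1333  0.087 ]
```

View pics/w1c.png

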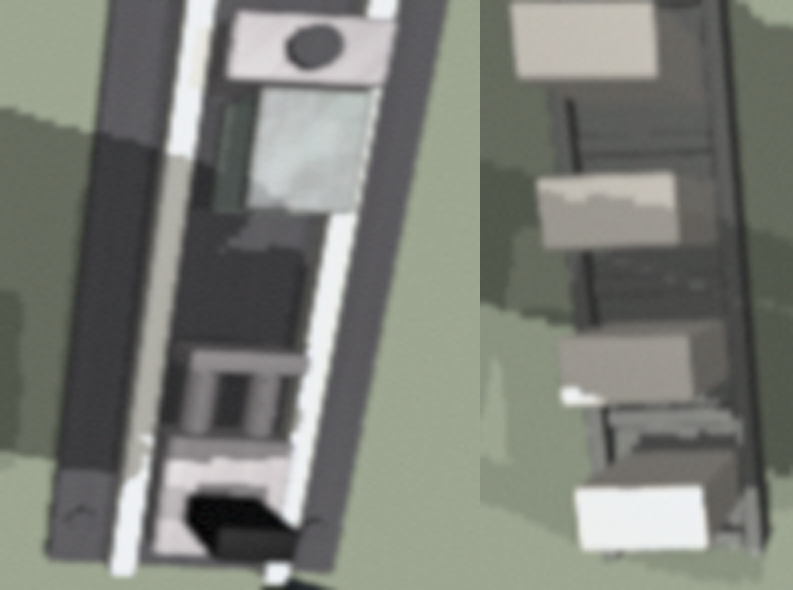

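The geometry agrees with the given sizes: the tops measure 40 x 20 mm, the nose is at y=-0.068 and the handle at -0.133. The gap from nose to cell is about 51 mm, plus about 3.5 mm of cell play. Two spacers therefore leave about 13–15 mm to close, within the 36 mm travel, while one would leave only about 3 mm for the nose. First I'll pick spacer B (0.452, -0.029).

```bash
python3 -m pendant '[{"dx":0,"dy":0,"dz":0,"ax":0,"ay":0,"az":-0.037,"fingers":0.7},{"dx":0.03,"dy":-0.0296,"dz":0,"ax":0,"ay":0,"az":0,"fingers":0.7},{"dx":0.03,"dy":-0.0296,"dz":0.0,"ax":0,"ay":0,"az":0,"fingers":0.7},{"dx":0.03,"dy":-0.0296,"dz":0.03,"ax":0,"ay":0,"az":0,"fingers":0.7},{"dx":0,"dy":0,"dz":0.04,"ax":0,"ay":0,"az":0,"fingers":0.7},{"dx":0,"dy":0,"dz":0.04,"ax":0,"ay":0,"az":0,"fingers":0.7},{"dx":0,"dy":0,"dz":0.02,"ax":0,"ay":0,"az":0,"fingers":0.7},{"dx":0,"dy":0,"dz":0,"ax":0,"ay":0,"az":0,"fingers":0.7}]'
python3 -m pendant '[{"dx":0,"dy":0,"dz":0,"ax":0,"ay":0,"az":0,"fingers":0.7},{"dx":0,"dy":0,"dz":0,"ax":0,"ay":0,"az":0,"fingers":0.7}]'
python3 - <<'E'
from h import *
c=cam("wrist");im=imaging.grab_frame("wrist");cv2.imwrite("pics/w2.png",im)
print(proj(c,[[.4522,-.0289,.075]]))
E
```

```text
time_s: 3.87
position: [0.4568, -0.0338, 0.1261]
orientation: [-3.135, -0.001, 1.671]
wrist_force: [-1.2, -0.4, -0.4]
gripper_width: 0.851
grasp_force: 0.0
time_s: 4.03
position: [0.4606, -0.0344, 0.1311]
orientation: [3.14, 0.0, 1.669]
wrist_force: [-0.2, 0.4, 0.2]
gripper_width: 0.848
grasp_force: 0.0
[[245.37368033 203.7564991 ]]
```

View pics/w2.png

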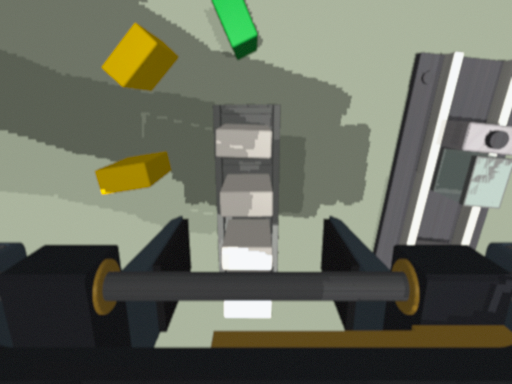

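The wrist view shows spacer B's top centred at about (246,203), matching the predicted (245,204). I'll correct the small shortfall, descend and grip.

```bash
python3 -m pendant '[{"dx":0.0063,"dy":-0.0078,"dz":0.02,"ax":0,"ay":0,"az":0,"fingers":0.5},{"dx":0,"dy":0,"dz":0.0225,"ax":0,"ay":0,"az":0,"fingers":0.5},{"dx":0,"dy":0,"dz":0.0225,"ax":0,"ay":0,"az":0,"fingers":0.5},{"dx":0,"dy":0,"dz":0.0225,"ax":0,"ay":0,"az":0,"fingers":0.5},{"dx":0,"dy":0,"dz":0,"ax":0,"ay":0,"az":0,"fingers":0.5},{"dx":0,"dy":0,"dz":0,"ax":0,"ay":0,"az":0,"fingers":0.5}]'
python3 -m pendant '[{"dx":0,"dy":0,"dz":0,"ax":0,"ay":0,"az":0,"fingers":-0.3},{"dx":0,"dy":0,"dz":0,"ax":0,"ay":0,"az":0,"fingers":-0.3},{"dx":0,"dy":0,"dz":0,"ax":0,"ay":0,"az":0,"fingers":-0.3},{"dx":0,"dy":0,"dz":0,"ax":0,"ay":0,"az":0,"fingers":-0.3},{"dx":0,"dy":0,"dz":0,"ax":0,"ay":0,"az":0,"fingers":-0.3},{"dx":0,"dy":0,"dz":0,"ax":0,"ay":0,"az":0,"fingers":-0.3}]' 20
```

```text
time_s: 4.58
position: [0.4516, -0.0288, 0.043]
orientation: [-3.141, -0.0, 1.668]
wrist_force: [0.8, 0.6, 0.5]
gripper_width: 0.754
grasp_force: 0.0
time_s: 5.08
position: [0.4518, -0.0288, 0.043]
orientation: [3.141, 0.0, 1.668]
wrist_force: [-1.3, -0.0, 11.5]
gripper_width: 0.435
grasp_force: 20.0
```

```bash
python3 -m pendant '[{"dx":0,"dy":0,"dz":-0.02,"ax":0,"ay":0,"az":0,"fingers":-0.3},{"dx":0,"dy":0,"dz":-0.025,"ax":0,"ay":0,"az":0,"fingers":-0.3},{"dx":0,"dy":0,"dz":-0.025,"ax":0,"ay":0,"az":0,"fingers":-0.3},{"dx":0,"dy":0,"dz":-0.025,"ax":0,"ay":0,"az":0,"fingers":-0.3},{"dx":0,"dy":0,"dz":0,"ax":0,"ay":0,"az":0.085,"fingers":-0.3},{"dx":0,"dy":0,"dz":0,"ax":0,"ay":0,"az":0,"fingers":-0.3}]'
python3 -m pendant '[{"dx":0,"dy":0.023,"dz":0,"ax":0,"ay":0,"az":0,"fingers":-0.3},{"dx":0,"dy":0.023,"dz":0,"ax":0,"ay":0,"az":0,"fingers":-0.3},{"dx":0,"dy":0.023,"dz":0,"ax":0,"ay":0,"az":0,"fingers":-0.3},{"dx":0,"dy":0.023,"dz":0,"ax":0,"ay":0,"az":0,"fingers":-0.3},{"dx":0,"dy":0.023,"dz":0,"ax":0,"ay":0,"az":0,"fingers":-0.3},{"dx":0,"dy":0.023,"dz":0,"ax":0,"ay":0,"az":0,"fingers":-0.3},{"dx":0,"dy":0.023,"dz":0,"ax":0,"ay":0,"az":0,"fingers":-0.3},{"dx":0,"dy":0.023,"dz":0,"ax":0,"ay":0,"az":0,"fingers":-0.3}]'
python3 -m pendant '[{"dx":0,"dy":0,"dz":0,"ax":0,"ay":0,"az":0,"fingers":-0.3},{"dx":0,"dy":0,"dz":0,"ax":0,"ay":0,"az":0,"fingers":-0.3}]'
python3 - <<'E'
from h import *
c=cam("wrist");im=imaging.grab_frame("wrist");cv2.imwrite("pics/w3.png",im);np.savez("w3.npz",K=c[0],r=c[1],t=c[2])
print(bot.state()['position'],bot.state()['orientation'])
print(proj(c,[[.639,-.0167,.06],[.6408,.0215,.06],[.639,-.0288,.11]]))
E
```

```text
time_s: 5.58
position: [0.4521, -0.0288, 0.1387]
orientation: [3.139, 0.0, 1.579]
wrist_force: [0.4, -0.2, -1.3]
gripper_width: 0.438
grasp_force: 20.0
time_s: 6.25
position: [0.6356, -0.0264, 0.1359]
orientation: [-3.14, -0.0, 1.585]
wrist_force: [-1.2, -1.2, -0.4]
gripper_width: 0.437
grasp_force: 20.0
time_s: 6.42
position: [0.6351, -0.0264, 0.1359]
orientation: [-3.14, -0.0, 1.585]
wrist_force: [-0.4, 0.4, -1.3]
gripper_width: 0.436
grasp_force: 20.0
[ 0.6342613  -0.0264256   0.13600821] [-3.13938081e+00 -1.84347527e-04  1.58431952e+00]
[[260.84141621 192.4608742 ]
 [264.10018263 145.35994203]
 [261.53747508 229.62217019]]
```

View pics/w3.png

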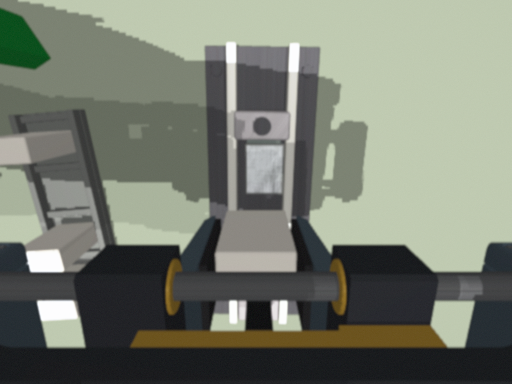

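The spacer is held level. The cell top spans columns 246–283 and rows 145–194, and the walls run at columns ≈232 and ≈293. I'll refine the channel line from this view.

Run:
```python
from h import *
d=np.load("w3.npz");c=(d['K'],d['r'],d['t'])
for n,pts,z in [("wall far",[(231.5,44),(294,44)],.025),("wall mid",[(232,190),(290.5,190)],.025),("plate far",[(206,47),(319,47)],.01),("plate mid",[(209,190),(311,190)],.01),("cell",[(246.5,145),(281.5,145),(282.5,194),(246,194)],.06),("stopface",[(235,138),(289,138)],.055)]:
    P=np.array([ray(c,u,v,z) for u,v in pts]);print(n,P[:,:2].round(4).tolist(),P.mean(0).round(4))
```

```text
wall far [[0.6132, 0.0994], [0.6644, 0.1001]] [0.6388 0.0997 0.025 ]
wall mid [[0.6129, -0.0244], [0.6671, -0.0236]] [ 0.64  -0.024  0.025]
plate far [[0.59, 0.0992], [0.6877, 0.1006]] [0.6388 0.0999 0.01  ]
plate mid [[0.5893, -0.0288], [0.6889, -0.0273]] [ 0.6391 -0.0281  0.01  ]
cell [[0.6271, 0.0216], [0.6544, 0.022], [0.6567, -0.0177], [0.6269, -0.0182]] [0.6413 0.0019 0.06  ]
stopface [[0.6178, 0.0263], [0.6605, 0.027]] [0.6391 0.0267 0.055 ]
```

```bash
python3 -m pendant '[{"dx":-0.0042,"dy":0.0045,"dz":0,"ax":0,"ay":0,"az":0,"fingers":-0.3},{"dx":0,"dy":0,"dz":0.02,"ax":0,"ay":0,"az":0,"fingers":-0.3},{"dx":0,"dy":0,"dz":0.02,"ax":0,"ay":0,"az":0,"fingers":-0.3},{"dx":0,"dy":0,"dz":0.02,"ax":0,"ay":0,"az":0,"fingers":-0.3},{"dx":0,"dy":0,"dz":0.01,"ax":0,"ay":0,"az":0,"fingers":-0.3},{"dx":0,"dy":0,"dz":0,"ax":0,"ay":0,"az":0,"fingers":-0.3},{"dx":0,"dy":0,"dz":0,"ax":0,"ay":0,"az":0,"fingers":-0.3}]'
python3 -m pendant '[{"dx":0,"dy":0,"dz":0.007,"ax":0,"ay":0,"az":0,"fingers":-0.3},{"dx":0,"dy":0,"dz":0.007,"ax":0,"ay":0,"az":0,"fingers":-0.3},{"dx":0,"dy":0,"dz":0,"ax":0,"ay":0,"az":0,"fingers":-0.3}]'
```

```text
time_s: 7.05
position: [0.6395, -0.0308, 0.0673]
orientation: [-3.141, -0.0, 1.583]
wrist_force: [-0.2, -0.6, 0.7]
gripper_width: 0.436
grasp_force: 20.0
time_s: 7.3
position: [0.6394, -0.0306, 0.0526]
orientation: [-3.141, -0.0, 1.583]
wrist_force: [0.5, -1.5, -0.9]
gripper_width: 0.435
grasp_force: 20.0
```

```bash
python3 -m pendant '[{"dx":0,"dy":0,"dz":0.005,"ax":0,"ay":0,"az":0,"fingers":-0.3},{"dx":0,"dy":0,"dz":0.0035,"ax":0,"ay":0,"az":0,"fingers":-0.3},{"dx":0,"dy":0,"dz":0,"ax":0,"ay":0,"az":0,"fingers":-0.3}]'
python3 -m pendant '[{"dx":0,"dy":0,"dz":0,"ax":0,"ay":0,"az":0,"fingers":0.0},{"dx":0,"dy":0,"dz":0,"ax":0,"ay":0,"az":0,"fingers":0.2},{"dx":0,"dy":0,"dz":0,"ax":0,"ay":0,"az":0,"fingers":0.3},{"dx":0,"dy":0,"dz":0,"ax":0,"ay":0,"az":0,"fingers":0.3},{"dx":0,"dy":0,"dz":0,"ax":0,"ay":0,"az":0,"fingers":0.3},{"dx":0,"dy":0,"dz":0,"ax":0,"ay":0,"az":0,"fingers":0.3}]'
python3 -m pendant '[{"dx":0,"dy":0,"dz":-0.02,"ax":0,"ay":0,"az":0,"fingers":0.3},{"dx":0,"dy":0,"dz":-0.025,"ax":0,"ay":0,"az":0,"fingers":0.5},{"dx":0,"dy":0,"dz":-0.025,"ax":0,"ay":0,"az":0,"fingers":0.5},{"dx":0,"dy":0,"dz":-0.025,"ax":0,"ay":0,"az":0,"fingers":0.5},{"dx":0,"dy":0,"dz":0,"ax":0,"ay":0,"az":0,"fingers":0.5}]'
```

```text
time_s: 7.55
position: [0.6394, -0.0306, 0.0441]
orientation: [-3.141, -0.0, 1.583]
wrist_force: [0.9, -0.5, -1.2]
gripper_width: 0.441
grasp_force: 20.0
time_s: 8.05
position: [0.6399, -0.0307, 0.0449]
orientation: [3.141, 0.0, 1.583]
wrist_force: [-0.2, 0.3, -0.5]
gripper_width: 0.648
grasp_force: 0.0
time_s: 8.47
position: [0.6423, -0.0308, 0.1447]
orientation: [3.135, 0.001, 1.583]
wrist_force: [1.2, 0.2, 1.2]
gripper_width: 0.75
grasp_force: 0.0
```

```bash
python3 -m pendant '[{"dx":-0.0055,"dy":-0.0228,"dz":0,"ax":0,"ay":0,"az":0,"fingers":0.5},{"dx":-0.0055,"dy":-0.0228,"dz":0,"ax":0,"ay":0,"az":0,"fingers":0.5},{"dx":-0.0055,"dy":-0.0228,"dz":0,"ax":0,"ay":0,"az":0,"fingers":0.5},{"dx":-0.0055,"dy":-0.0228,"dz":0,"ax":0,"ay":0,"az":0,"fingers":0.5},{"dx":-0.0055,"dy":-0.0228,"dz":0,"ax":0,"ay":0,"az":0,"fingers":0.5},{"dx":-0.0055,"dy":-0.0228,"dz":0,"ax":0,"ay":0,"az":0,"fingers":0.5},{"dx":-0.0055,"dy":-0.0228,"dz":0,"ax":0,"ay":0,"az":0,"fingers":0.5},{"dx":-0.0055,"dy":-0.0228,"dz":0,"ax":0,"ay":0,"az":0,"fingers":0.5}]' >/dev/null
python3 -m pendant '[{"dx":0,"dy":0,"dz":0,"ax":0,"ay":0,"az":-0.087,"fingers":0.5},{"dx":0,"dy":0,"dz":0,"ax":0,"ay":0,"az":0,"fingers":0.5},{"dx":0,"dy":0,"dz":0,"ax":0,"ay":0,"az":0,"fingers":0.5}]'
python3 - <<'E'
from h import *
c=cam("wrist");cv2.imwrite("pics/w4.png",imaging.grab_frame("wrist"))
print(bot.state()['position'],proj(c,[[.4575,-.0738,.075],[.4665,-.0745+.01,.075]]).round())
E
```

```text
time_s: 9.38
position: [0.4583, -0.0769, 0.1398]
orientation: [3.141, 0.0, 1.668]
wrist_force: [0.9, 0.2, -0.0]
gripper_width: 0.749
grasp_force: 0.0
[ 0.45855479 -0.07683722  0.13984579] [[255. 204.]
 [268. 194.]]
```

View pics/w4.png

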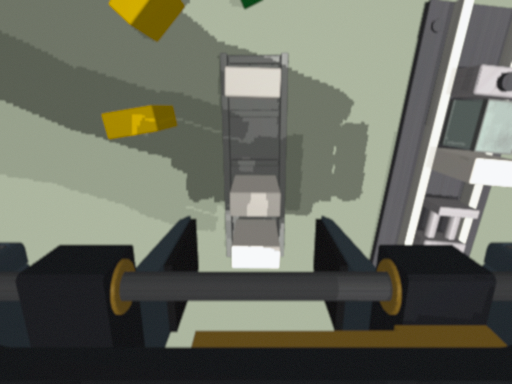

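C's top is centred at (256,202), against the predicted (255,204). The first spacer stands in the channel at about (490,170). I'll descend and grip C.

```bash
python3 -m pendant '[{"dx":0,"dy":0,"dz":0.0225,"ax":0,"ay":0,"az":0,"fingers":0.5},{"dx":0.001,"dy":0,"dz":0.0225,"ax":0,"ay":0,"az":0,"fingers":0.5},{"dx":0,"dy":0,"dz":0.0225,"ax":0,"ay":0,"az":0,"fingers":0.5},{"dx":0,"dy":0,"dz":0.0225,"ax":0,"ay":0,"az":0,"fingers":0.5},{"dx":0,"dy":0,"dz":0,"ax":0,"ay":0,"az":0,"fingers":0.5},{"dx":0,"dy":0,"dz":0,"ax":0,"ay":0,"az":0,"fingers":0.5}]'
python3 -m pendant '[{"dx":0,"dy":0,"dz":0,"ax":0,"ay":0,"az":0,"fingers":-0.3},{"dx":0,"dy":0,"dz":0,"ax":0,"ay":0,"az":0,"fingers":-0.3},{"dx":0,"dy":0,"dz":0,"ax":0,"ay":0,"az":0,"fingers":-0.3},{"dx":0,"dy":0,"dz":0,"ax":0,"ay":0,"az":0,"fingers":-0.3},{"dx":0,"dy":0,"dz":0,"ax":0,"ay":0,"az":0,"fingers":-0.3},{"dx":0,"dy":0,"dz":0,"ax":0,"ay":0,"az":0,"fingers":-0.3}]' 20
python3 -m pendant '[{"dx":0,"dy":0,"dz":-0.02,"ax":0,"ay":0,"az":0,"fingers":-0.3},{"dx":0,"dy":0,"dz":-0.025,"ax":0,"ay":0,"az":0,"fingers":-0.3},{"dx":0,"dy":0,"dz":-0.025,"ax":0,"ay":0,"az":0,"fingers":-0.3},{"dx":0,"dy":0,"dz":-0.025,"ax":0,"ay":0,"az":0,"fingers":-0.3},{"dx":0,"dy":0,"dz":0,"ax":0,"ay":0,"az":0.085,"fingers":-0.3},{"dx":0,"dy":0,"dz":0,"ax":0,"ay":0,"az":0,"fingers":-0.3}]'
```

```text
time_s: 9.93
position: [0.4576, -0.0756, 0.0492]
orientation: [-3.139, -0.001, 1.669]
wrist_force: [0.3, 0.6, 1.0]
gripper_width: 0.75
grasp_force: 0.0
time_s: 10.43
position: [0.4583, -0.0759, 0.0504]
orientation: [3.141, 0.0, 1.67]
wrist_force: [-2.5, -0.7, 9.3]
gripper_width: 0.436
grasp_force: 20.0
time_s: 10.93
position: [0.4587, -0.076, 0.1463]
orientation: [3.138, 0.001, 1.581]
wrist_force: [-0.2, 0.1, -0.9]
gripper_width: 0.438
grasp_force: 20.0
```

```bash
python3 -m pendant '[{"dx":0.002,"dy":0.0226,"dz":0,"ax":0,"ay":0,"az":0,"fingers":-0.3},{"dx":0.002,"dy":0.0226,"dz":0,"ax":0,"ay":0,"az":0,"fingers":-0.3},{"dx":0.002,"dy":0.0226,"dz":0,"ax":0,"ay":0,"az":0,"fingers":-0.3},{"dx":0.002,"dy":0.0226,"dz":0,"ax":0,"ay":0,"az":0,"fingers":-0.3},{"dx":0.002,"dy":0.0226,"dz":0,"ax":0,"ay":0,"az":0,"fingers":-0.3},{"dx":0.002,"dy":0.0226,"dz":0,"ax":0,"ay":0,"az":0,"fingers":-0.3},{"dx":0.002,"dy":0.0226,"dz":0,"ax":0,"ay":0,"az":0,"fingers":-0.3},{"dx":0.002,"dy":0.0226,"dz":0,"ax":0,"ay":0,"az":0,"fingers":-0.3}]' >/dev/null
python3 -m pendant '[{"dx":0,"dy":0,"dz":0,"ax":0,"ay":0,"az":0,"fingers":-0.3},{"dx":0,"dy":0,"dz":0,"ax":0,"ay":0,"az":0,"fingers":-0.3},{"dx":0,"dy":0,"dz":0,"ax":0,"ay":0,"az":0,"fingers":-0.3}]'
python3 - <<'E'
from h import *
c=cam("wrist");im=imaging.grab_frame("wrist");cv2.imwrite("pics/w5.png",im)
u=proj(c,[[.6393,-.0206,.075],[.6393,-.0406,.075]]);print(u, bot.state()['position'])
col=int(u[0,0]);g=im[:,col-6:col+7].mean(axis=(1,2))
for r in range(120,246,2): print(r,int(g[r]),end='; ')
E
```

```text
time_s: 11.85
position: [0.6372, -0.0572, 0.1437]
orientation: [-3.14, -0.0, 1.586]
wrist_force: [-0.0, -0.2, -0.0]
gripper_width: 0.434
grasp_force: 20.0
[[259.40947491 161.23885559]
 [258.91339264 186.44527986]] [ 0.6371351  -0.05727116  0.14395136]
120 139; 122 143; 124 148; 126 162; 128 167; 130 187; 132 187; 134 213; 136 210; 138 213; 140 214; 142 213; 144 211; 146 213; 148 206; 150 197; 152 184; 154 124; 156 128; 158 130; 160 131; 162 156; 164 176; 166 177; 168 176; 170 176; 172 176; 174 175; 176 175; 178 175; 180 175; 182 174; 184 173; 186 132; 188 65; 190 59; 192 59; 194 59; 196 59; 198 65; 200 89; 202 94; 204 119; 206 129; 208 129; 210 129; 212 130; 214 130; 216 130; 218 130; 220 130; 222 130; 224 130; 226 130; 228 130; 230 130; 232 129; 234 130; 236 130; 238 130; 240 140; 242 166; 244 174;
```

```bash
python3 - <<'E'
from h import *
c=cam("wrist");p=bot.state()['position']
print(p,ray(c,259,240.5,p[2]+.025)-p, ray(c,259,202,p[2]-.040)-p, ray(c,259,186,.075))
im=cv2.imread("pics/w5.png").mean(2)
print([int(x) for x in im[225,205:320:2]])
E
python3 -m pendant '[{"dx":-0.001,"dy":0.0022,"dz":0,"ax":0,"ay":0,"az":0,"fingers":-0.3},{"dx":0,"dy":0,"dz":0.02,"ax":0,"ay":0,"az":0,"fingers":-0.3},{"dx":0,"dy":0,"dz":0.02,"ax":0,"ay":0,"az":0,"fingers":-0.3},{"dx":0,"dy":0,"dz":0,"ax":0,"ay":0,"az":0,"fingers":-0.3},{"dx":0,"dy":0,"dz":0,"ax":0,"ay":0,"az":0,"fingers":-0.3},{"dx":0,"dy":0,"dz":0,"ax":0,"ay":0,"az":0,"fingers":-0.3}]'
```

```text
[ 0.6371351  -0.05727116  0.14395136] [0.00146311 0.01246909 0.025     ] [ 0.00201284  0.01268076 -0.04      ] [ 0.63931562 -0.04037484  0.075     ]
[50, 52, 49, 49, 31, 23, 21, 21, 88, 128, 131, 131, 129, 131, 130, 132, 129, 131, 130, 130, 131, 129, 131, 129, 129, 132, 130, 130, 129, 129, 130, 131, 130, 130, 131, 130, 130, 130, 131, 130, 130, 129, 118, 54, 21, 22, 25, 44, 49, 50, 50, 49, 63, 145, 182, 185, 184, 183]
time_s: 12.4
position: [0.6409, -0.0584, 0.1057]
orientation: [3.141, 0.0, 1.585]
wrist_force: [-0.2, -0.0, -0.9]
gripper_width: 0.439
grasp_force: 20.0
```

```bash
python3 -m pendant '[{"dx":0.0008,"dy":-0.001,"dz":0.01,"ax":0,"ay":0,"az":0,"fingers":-0.3},{"dx":0,"dy":0,"dz":0.01,"ax":0,"ay":0,"az":0,"fingers":-0.3},{"dx":0,"dy":0,"dz":0.009,"ax":0,"ay":0,"az":0,"fingers":-0.3},{"dx":0,"dy":0,"dz":0,"ax":0,"ay":0,"az":0,"fingers":-0.3},{"dx":0,"dy":0,"dz":0,"ax":0,"ay":0,"az":0,"fingers":-0.3}]'
python3 -m pendant '[{"dx":0,"dy":0,"dz":0.007,"ax":0,"ay":0,"az":0,"fingers":-0.3},{"dx":0,"dy":0,"dz":0.007,"ax":0,"ay":0,"az":0,"fingers":-0.3},{"dx":0,"dy":0,"dz":0,"ax":0,"ay":0,"az":0,"fingers":-0.3}]'
```

```text
time_s: 12.82
position: [0.6391, -0.0574, 0.0749]
orientation: [-3.14, -0.0, 1.585]
wrist_force: [-0.8, 0.4, 0.1]
gripper_width: 0.439
grasp_force: 20.0
time_s: 13.07
position: [0.6389, -0.0574, 0.0604]
orientation: [-3.14, -0.0, 1.585]
wrist_force: [-0.3, -0.1, -1.3]
gripper_width: 0.439
grasp_force: 20.0
```

```bash
python3 -m pendant '[{"dx":0,"dy":0,"dz":0.005,"ax":0,"ay":0,"az":0,"fingers":-0.3},{"dx":0,"dy":0,"dz":0.0045,"ax":0,"ay":0,"az":0,"fingers":-0.3},{"dx":0,"dy":0,"dz":0,"ax":0,"ay":0,"az":0,"fingers":-0.3}]'
python3 -m pendant '[{"dx":0,"dy":0,"dz":0,"ax":0,"ay":0,"az":0,"fingers":0.0},{"dx":0,"dy":0,"dz":0,"ax":0,"ay":0,"az":0,"fingers":0.2},{"dx":0,"dy":0,"dz":0,"ax":0,"ay":0,"az":0,"fingers":0.3},{"dx":0,"dy":0,"dz":0,"ax":0,"ay":0,"az":0,"fingers":0.3},{"dx":0,"dy":0,"dz":0,"ax":0,"ay":0,"az":0,"fingers":0.3},{"dx":0,"dy":0,"dz":0,"ax":0,"ay":0,"az":0,"fingers":0.3}]'
python3 -m pendant '[{"dx":0,"dy":0,"dz":-0.02,"ax":0,"ay":0,"az":0,"fingers":0.3},{"dx":0,"dy":0,"dz":-0.025,"ax":0,"ay":0,"az":0,"fingers":0.3},{"dx":0,"dy":0,"dz":-0.025,"ax":0,"ay":0,"az":0,"fingers":0.3},{"dx":0,"dy":0,"dz":-0.025,"ax":0,"ay":0,"az":0,"fingers":0.3},{"dx":0,"dy":0,"dz":0,"ax":0,"ay":0,"az":0,"fingers":0.3}]'
```

```text
time_s: 13.32
position: [0.6392, -0.0574, 0.0513]
orientation: [-3.141, -0.0, 1.585]
wrist_force: [0.6, -0.4, -1.1]
gripper_width: 0.439
grasp_force: 20.0
time_s: 13.82
position: [0.6397, -0.0575, 0.0524]
orientation: [3.141, 0.0, 1.585]
wrist_force: [0.8, -0.3, -0.1]
gripper_width: 0.652
grasp_force: 0.0
time_s: 14.23
position: [0.6421, -0.0577, 0.1523]
orientation: [3.135, 0.001, 1.585]
wrist_force: [1.5, 0.3, 1.5]
gripper_width: 0.652
grasp_force: 0.0
```

```bash
python3 -m pendant '[{"dx":-0.025,"dy":0,"dz":0,"ax":0,"ay":0,"az":0,"fingers":0.1},{"dx":-0.025,"dy":0,"dz":0,"ax":0,"ay":0,"az":0,"fingers":0.1},{"dx":-0.0253,"dy":-0.001,"dz":0,"ax":0,"ay":0,"az":0,"fingers":0.1},{"dx":0,"dy":0,"dz":0.02,"ax":0,"ay":0,"az":0,"fingers":0.1},{"dx":0,"dy":0,"dz":0.02,"ax":0,"ay":0,"az":0,"fingers":0.1},{"dx":0,"dy":0,"dz":0,"ax":0,"ay":0,"az":0,"fingers":0.1},{"dx":0,"dy":0,"dz":0,"ax":0,"ay":0,"az":0,"fingers":0.1}]'
python3 - <<'E'
from h import *
c=cam("wrist");im=imaging.grab_frame("wrist");cv2.imwrite("pics/w6.png",im)
cv2.imwrite("pics/w6b.png",cv2.resize(im[:,130:390],None,fx=1.55,fy=1.55,interpolation=cv2.INTER_CUBIC))
print(bot.state()['position'],proj(c,[[.6393,-.0206,.075],[.6393,-.0448,.075],[.6393,-.0648,.075],[.64,-.133,.087]]))
E
```

```text
time_s: 14.82
position: [0.6389, -0.1326, 0.1064]
orientation: [-3.139, -0.001, 1.585]
wrist_force: [1.0, 0.3, 0.3]
gripper_width: 0.549
grasp_force: 0.0
[ 0.63966809 -0.13266237  0.10746514] [[259.44817853  45.1856541 ]
 [258.72615714  88.54951155]
 [258.16639601 122.1681861 ]
 [257.55316441 230.56934807]]
```

View pics/w6b.png

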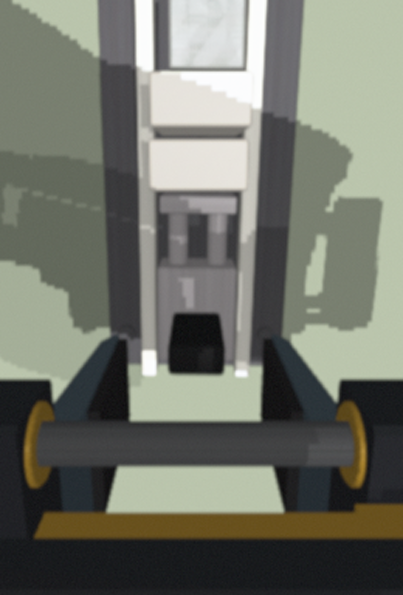

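The view shows both spacers standing square between the cell and the nose. The handle top is at crop (197,357), which is full-image (257,230) as predicted, and centred between the fingers. I'll descend and grip the handle.

```bash
python3 -m pendant '[{"dx":0,"dy":0,"dz":0.02,"ax":0,"ay":0,"az":0,"fingers":0.1},{"dx":0,"dy":0,"dz":0.02,"ax":0,"ay":0,"az":0,"fingers":0.1},{"dx":0,"dy":0,"dz":0.014,"ax":0,"ay":0,"az":0,"fingers":0.1},{"dx":0,"dy":0,"dz":0,"ax":0,"ay":0,"az":0,"fingers":0.1},{"dx":0,"dy":0,"dz":0,"ax":0,"ay":0,"az":0,"fingers":0.1}]'
python3 -m pendant '[{"dx":0,"dy":0,"dz":0,"ax":0,"ay":0,"az":0,"fingers":-0.6},{"dx":0,"dy":0,"dz":0,"ax":0,"ay":0,"az":0,"fingers":-0.6},{"dx":0,"dy":0,"dz":0,"ax":0,"ay":0,"az":0,"fingers":-0.6},{"dx":0,"dy":0,"dz":0,"ax":0,"ay":0,"az":0,"fingers":-0.6},{"dx":0,"dy":0,"dz":0,"ax":0,"ay":0,"az":0,"fingers":-0.6},{"dx":0,"dy":0,"dz":0,"ax":0,"ay":0,"az":0,"fingers":-0.6},{"dx":0,"dy":0,"dz":0,"ax":0,"ay":0,"az":0,"fingers":-0.6},{"dx":0,"dy":0,"dz":0,"ax":0,"ay":0,"az":0,"fingers":-0.6}]' 40
python3 -m pendant '[{"dx":0,"dy":0,"dz":0,"ax":0,"ay":0,"az":0,"fingers":-0.6},{"dx":0,"dy":0,"dz":0,"ax":0,"ay":0,"az":0,"fingers":-0.6}]'
```

```text
time_s: 15.28
position: [0.6397, -0.1326, 0.0535]
orientation: [-3.141, -0.0, 1.585]
wrist_force: [-0.3, -0.3, 0.4]
gripper_width: 0.549
grasp_force: 0.0
time_s: 15.95
position: [0.6393, -0.1329, 0.0539]
orientation: [-3.141, -0.0, 1.585]
wrist_force: [-6.5, -0.5, 9.1]
gripper_width: 0.257
grasp_force: 40.0
time_s: 16.12
position: [0.6393, -0.1329, 0.0539]
orientation: [-3.141, -0.0, 1.585]
wrist_force: [-6.2, -0.6, 9.1]
gripper_width: 0.26
grasp_force: 40.0
```

Gripped: 0.26 × 91 ≈ 24 mm. Now I'll push slowly along the channel, reading the force.

```bash
python3 -m pendant '[{"dx":0.002,"dy":0,"dz":0,"ax":0,"ay":0,"az":0,"fingers":-0.6},{"dx":0.002,"dy":0,"dz":0,"ax":0,"ay":0,"az":0,"fingers":-0.6},{"dx":0.002,"dy":0,"dz":0,"ax":0,"ay":0,"az":0,"fingers":-0.6},{"dx":0,"dy":0,"dz":0,"ax":0,"ay":0,"az":0,"fingers":-0.6}]'
python3 -m pendant '[{"dx":0.002,"dy":0,"dz":0,"ax":0,"ay":0,"az":0,"fingers":-0.6},{"dx":0.002,"dy":0,"dz":0,"ax":0,"ay":0,"az":0,"fingers":-0.6},{"dx":0,"dy":0,"dz":0,"ax":0,"ay":0,"az":0,"fingers":-0.6},{"dx":0,"dy":0,"dz":0,"ax":0,"ay":0,"az":0,"fingers":-0.6}]'
python3 -m pendant '[{"dx":0.001,"dy":0,"dz":0,"ax":0,"ay":0,"az":0,"fingers":-0.6},{"dx":0.001,"dy":0,"dz":0,"ax":0,"ay":0,"az":0,"fingers":-0.6},{"dx":0,"dy":0,"dz":0,"ax":0,"ay":0,"az":0,"fingers":-0.6},{"dx":0,"dy":0,"dz":0,"ax":0,"ay":0,"az":0,"fingers":-0.6}]'
```

```text
time_s: 16.45
position: [0.6393, -0.1268, 0.0539]
orientation: [-3.141, 0.0, 1.585]
wrist_force: [-6.7, -2.2, 8.7]
gripper_width: 0.256
grasp_force: 40.0
time_s: 16.78
position: [0.6392, -0.123, 0.0539]
orientation: [-3.141, 0.0, 1.585]
wrist_force: [-5.3, -2.4, 8.5]
gripper_width: 0.263
grasp_force: 40.0
time_s: 17.12
position: [0.6393, -0.1211, 0.0539]
orientation: [-3.141, 0.0, 1.585]
wrist_force: [-4.9, -2.4, 8.3]
gripper_width: 0.258
grasp_force: 40.0
```

```bash
python3 -m pendant '[{"dx":0.001,"dy":0,"dz":0,"ax":0,"ay":0,"az":0,"fingers":-0.6},{"dx":0.001,"dy":0,"dz":0,"ax":0,"ay":0,"az":0,"fingers":-0.6},{"dx":0,"dy":0,"dz":0,"ax":0,"ay":0,"az":0,"fingers":-0.6},{"dx":0,"dy":0,"dz":0,"ax":0,"ay":0,"az":0,"fingers":-0.6}]'
python3 -m pendant '[{"dx":0.001,"dy":0,"dz":0,"ax":0,"ay":0,"az":0,"fingers":-0.6},{"dx":0.001,"dy":0,"dz":0,"ax":0,"ay":0,"az":0,"fingers":-0.6},{"dx":0,"dy":0,"dz":0,"ax":0,"ay":0,"az":0,"fingers":-0.6},{"dx":0,"dy":0,"dz":0,"ax":0,"ay":0,"az":0,"fingers":-0.6}]'
python3 -m pendant '[{"dx":0.001,"dy":0,"dz":0,"ax":0,"ay":0,"az":0,"fingers":-0.6},{"dx":0.001,"dy":0,"dz":0,"ax":0,"ay":0,"az":0,"fingers":-0.6},{"dx":0,"dy":0,"dz":0,"ax":0,"ay":0,"az":0,"fingers":-0.6},{"dx":0,"dy":0,"dz":0,"ax":0,"ay":0,"az":0,"fingers":-0.6}]'
```

```text
time_s: 17.45
position: [0.6393, -0.1191, 0.054]
orientation: [-3.141, 0.0, 1.585]
wrist_force: [-5.4, -4.2, 8.1]
gripper_width: 0.258
grasp_force: 40.0
time_s: 17.78
position: [0.6393, -0.1176, 0.054]
orientation: [-3.141, 0.001, 1.585]
wrist_force: [-4.8, -6.9, 8.3]
gripper_width: 0.257
grasp_force: 40.0
time_s: 18.12
position: [0.6393, -0.1158, 0.054]
orientation: [-3.141, 0.001, 1.585]
wrist_force: [-5.9, -9.2, 6.4]
gripper_width: 0.26
grasp_force: 40.0
```

```bash
python3 -m pendant '[{"dx":0.001,"dy":0,"dz":0,"ax":0,"ay":0,"az":0,"fingers":-0.6},{"dx":0.001,"dy":0,"dz":0,"ax":0,"ay":0,"az":0,"fingers":-0.6},{"dx":0,"dy":0,"dz":0,"ax":0,"ay":0,"az":0,"fingers":-0.6},{"dx":0,"dy":0,"dz":0,"ax":0,"ay":0,"az":0,"fingers":-0.6}]'
python3 -m pendant '[{"dx":0.001,"dy":0,"dz":0,"ax":0,"ay":0,"az":0,"fingers":-0.6},{"dx":0.001,"dy":0,"dz":0,"ax":0,"ay":0,"az":0,"fingers":-0.6},{"dx":0,"dy":0,"dz":0,"ax":0,"ay":0,"az":0,"fingers":-0.6},{"dx":0,"dy":0,"dz":0,"ax":0,"ay":0,"az":0,"fingers":-0.6}]'
```

```text
time_s: 18.45
position: [0.6392, -0.114, 0.0539]
orientation: [-3.141, 0.001, 1.585]
wrist_force: [-5.5, -10.3, 6.9]
gripper_width: 0.261
grasp_force: 40.0
time_s: 18.78
position: [0.6392, -0.1121, 0.0539]
orientation: [-3.141, 0.002, 1.585]
wrist_force: [-4.4, -13.5, 5.6]
gripper_width: 0.26
grasp_force: 40.0
```

```bash
python3 -m pendant '[{"dx":0.0006,"dy":0,"dz":0,"ax":0,"ay":0,"az":0,"fingers":-0.6},{"dx":0,"dy":0,"dz":0,"ax":0,"ay":0,"az":0,"fingers":-0.6},{"dx":0,"dy":0,"dz":0,"ax":0,"ay":0,"az":0,"fingers":-0.6},{"dx":0,"dy":0,"dz":0,"ax":0,"ay":0,"az":0,"fingers":-0.6},{"dx":0,"dy":0,"dz":0,"ax":0,"ay":0,"az":0,"fingers":-0.6},{"dx":0,"dy":0,"dz":0,"ax":0,"ay":0,"az":0,"fingers":-0.6},{"dx":0,"dy":0,"dz":0,"ax":0,"ay":0,"az":0,"fingers":-0.6},{"dx":0,"dy":0,"dz":0,"ax":0,"ay":0,"az":0,"fingers":-0.6}]'
python3 - <<'E'
from h import *
c=cam("wrist");im=imaging.grab_frame("wrist");cv2.imwrite("pics/w7.png",im)
g=im[:,245:270].mean(axis=(1,2));e=np.abs(np.diff(g));rows=[r for r in range(2,240) if e[r]>8]
print([(r,int(g[r]),int(g[r+1])) for r in rows])
print(proj(c,[[.6393,y,.075] for y in (-.0138,-.0338,-.0538)]),proj(c,[[.6393,-.0538,.046],[.6393,.0262,.06]]))
E
```

```text
time_s: 19.45
position: [0.6392, -0.1116, 0.054]
orientation: [-3.141, 0.002, 1.585]
wrist_force: [-4.6, -13.5, 5.5]
gripper_width: 0.258
grasp_force: 40.0
[(50, 211, 201), (51, 201, 187), (52, 187, 179), (60, 169, 188), (61, 188, 210), (62, 210, 223), (104, 228, 219), (105, 219, 198), (106, 198, 176), (108, 180, 205), (109, 205, 222), (133, 220, 210), (148, 181, 173), (149, 173, 158), (150, 158, 142), (151, 142, 132), (156, 126, 115), (157, 115, 99), (158, 99, 87), (179, 84, 92), (189, 104, 114), (190, 114, 122), (224, 120, 99), (225, 99, 62), (226, 62, 30), (227, 30, 17)]
[[259.25250761  58.7152442 ]
 [258.46115268 105.87329332]
 [257.72865732 149.5238114 ]] [[257.40898137 142.44431674]
 [260.50028061 -32.55623144]]
```

The spacer top edges sit at rows 61, 106 and 150, against predicted 59, 106 and 150. The pack is therefore upright, closed up and seated on the stop. The push holds steady at about 13.5 N, so the nose is about half pressed. I'm handing in.

```bash
python3 -c "
from station import bot
print(bot.finish_job())"
```

```text
the job is handed in; nothing more can be done
None
```

I stood two spacers in the channel, clamped the pack against the stop with the nose about half pressed by the force reading, and handed the job in with the gripper still holding the handle; no verdict was returned.

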